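Switch off the carousel drive and hold its index plunger back

ROBOT

A 6-joint arm with a two-finger parallel gripper is mounted at the origin on the work surface. World frame = base frame: x ahead of the robot, y to its left, z up, the work surface at z = 0. Lengths are in m, angles in degrees, forces in N, time in s.
With the tool pointing down it reaches from about 0.35 to 0.875 m from the base axis. Payload 4.2 kg.
Tool frame: the origin (TCP) lies midway between the tips of the shut fingers; the grasp point (between the pads) lies 19 mm behind it; z points along the fingers, y is the line along which they close (so a half turn about z gives the same grasp; the last joint's range is limited). The gripper opens to 87 mm and grips with 3 to 60 N. Pads are 19 mm wide; open, the fingers measure 117 mm over their backs; the gripper's body (75 mm by 190 mm) begins 51 mm behind the grasp point.
Start: joints at [-57.72, 22.042, 0.453, 0, -68.411, -14.817], TCP at [0.188, -0.596, 0.199] pointing down, gripper open.
Joint ranges: [-179.83, 179.83], [-69.29, 118.12], [-61.27, 80.66], [-181.25, 117.63], [-171.15, -9.14], [-177.46, 177.46]. Speed limits (degrees/s): [159.86, 159.86, 180, 180, 180, 180].

INTERFACE

Orientations are given as [roll, pitch, yaw] about the fixed x, y, z axes, in that order (R = Rz(yaw) Ry(pitch) Rx(roll)).
In Python, from workcell import env gives the robot as it stands. The module is installed in compiled form; this text tells all that it offers. Calls block until the motion is done:
- env.goto(position, orientation): joint-space move of the TCP to a pose.
- env.move_straight(position, rotation=None, rate=0.15, force_limit=None): straight line of the TCP; rotation=None keeps the orientation; rate is the mean speed in m/s. With force_limit (N) it stops when the force on the tool has changed by that much, and returns True; else False.
- env.set_joints(angles): joint-space move.
- env.gripper_to(opening, grasp_force=None): opening from 0.0 (shut) to 1.0 (fully open); grasp_force is the grip in N (None keeps the last); returns when the fingers have stopped.
- env.dwell(seconds).
- env.inverse_kinematics(position, orientation): joint angles nearest the present ones, or None.
- env.read_state(): the state.
- env.grab_frame(name): name is "side" or "top" or "wrist"; returns a dict with "image" (420x560x3 uint8, blue, green, red), "fx", "fy", "cx", "cy" (pixels), "position" and "orientation" of the camera in the world. Camera axes: x right, y up, looking along -z (the intrinsics and any distortion apply to the point x, -y, -z); pixel columns grow to the right and rows downward; lengths in m; the calibration is good to about 2 mm. The wrist camera is an equidistant fisheye: a pixel r from the principal point sees the ray r / f radians off the axis. A picture is of the moment at which its call begins. There is no depth.
A pose or a line that the arm cannot do raises env.Unreachable and nothing moves.
- env.close_job(): hands the job in; it is judged then, once.
Trained networks look in a picture, given as the dict that the camera call returned (one of the last four; its "shot" number tells which), for a name from the list of things; names that differ only in an ending like _2 or _b are one class to them, and where a whole thing is asked for, a point or a joint stands for the part that bears it (a point fixed in the world has none). Each returns a list of dicts, best first, with "score" (0 to 1); they miss things now and then, are a little off and sometimes report something else, mostly with a low value. They report only what shows in the picture. A call takes as long as a camera call. They do not tell look-alikes from the thing itself.
- env.search_frame(picture, thing): "xyz" ([x, y, z] in m, in world coordinates, good to about 4 mm: the middle of the surface that is visible of it).
- env.trace(picture, thing): "mask" (420x560 bool, what is visible of it).
The state is a dict: "clock": time; "joint_positions": joint angles; "qvel": joint speeds; "joint_torque": joint torques, N m; "position": TCP position; "tool_rot": TCP orientation; "force": force on the tool from outside, world axes, zero at the start; "wrist_torque": the same for the moment, N m; "opening": opening from 0.0 (shut) to 1.0 (fully open); "finger_force": force on a finger pad.
Only numpy, scipy, OpenCV 4.12 (cv2) and the standard library are available. Lean on these libraries where they do the work, as an engineer would, in place of code of your own. Each camera call takes 0.05 s, during which the arm holds its last target. There are 200 camera calls.

TASK

Switch the vial carousel's drive off by turning its speed knob fully anticlockwise to the stop, and only then grip the red handle of the sprung index plunger and pull it straight up, fully back, so that its pin is clear of the hole in the disc. The job finishes while holding: keep the plunger pulled fully back in the gripper and do not let go. Leave the glassware and other things on the bench where they are.

Things in the scene. Friction and masses are not known exactly. Their poses are not given: they have to be found in the camera images.
- carousel: round vial carousel, a white bench instrument fixed to the bench: foot 210 mm across, aluminium index disc 240 mm across with its top 62 mm above the bench, eight capped vials (tops 96 mm above the bench) 66 mm from its axis. Origin under the disc's centre. Its -x side carries a blue bracket (from 84 to 150 mm along -x from the axis, 50 mm wide, top 104 mm above the bench) that holds the index plunger upright over the disc's rim. It neither turns nor moves in this task
- seat_hole (a point): mouth of the hole in the index disc that the plunger's pin sits in, directly under the plunger, 62 mm above the bench; carousel axes
- plunger (a joint): lift of the sprung index plunger in m: 0 seated (the pin tip is 12 mm down in its hole), 0.020 fully back against its upper stop (tip 8 mm clear above the hole). Slides straight up. The spring pulls it back down with about 4 N when seated and 9.5 N fully back (weight included); let go, it snaps home
- plunger_grip (a point): centre of the plunger's handle, on its axis: an upright red cylinder with thin black rings, 26 mm in diameter and 30 mm tall (15 mm above and 15 mm below this point), 137 mm above the bench when seated; it rises with the plunger. Below the handle is a 20 mm steel collar (4 mm lower, when seated), and the blue bracket's top lies 33 mm below this point
- pin_tip (a point): lower tip of the plunger's 8 mm steel pin, 87 mm straight below plunger_grip
- drive_unit: grey box 140 x 130 x 55 mm (x, y, z), fixed to the bench: the carousel's motor drive, with the speed knob on top, a green display strip along its +x edge and a ring of white dots round the knob, the red dot marking off. Origin under its centre; the knob's axis is at x -12 mm, y 0 in its frame
- speed_knob (a joint): angle of the speed knob in rad: 0 = off, the anticlockwise end stop (seen from above); grows clockwise to 4.71. Light friction (0.05 N m), stays where it is left, no spring
- knob_grip (a point): point on the knob's axis at the height to grip, 87 mm above the bench, 9 mm below the knob's top. The knob is black: a round skirt 52 mm across whose top lies 22 mm below this point and on it an upright grip bar 46 mm long, 14 mm thick, reaching from the skirt to the top. This point's x axis runs along the bar towards the end with the white pointer line; at off the pointer faces the red dot, 135 degrees anticlockwise from the drive unit's x axis
- crucible: small white porcelain dish, 60 mm across, 32 mm high; origin under its centre. Bystander, leave it where it is.
- stopper: brick-red rubber stopper, 28 mm across, 26 mm high; origin under its centre. Bystander, leave it where it is.
- beaker_large: glass beaker, 84 mm across, 115 mm high; origin under its centre. Bystander, leave it where it is.
- beaker_small: glass beaker, 56 mm across, 65 mm high; origin under its centre. Bystander, leave it where it is.
- flask: conical glass flask, 82 mm across its foot, 120 mm high; origin under its centre. Bystander, leave it where it is.
- wash_bottle: white plastic bottle with a red cap, 66 mm across, 150 mm high; origin under its centre. Bystander, leave it where it is.
- tongs: dark steel crucible tongs lying flat, about 200 mm long, 8 mm high; origin on the bench near their middle. Bystander, leave it where it is.
Mind the look-alikes: they are no part of the job. There is more than one size of the drive_unit; the one meant has the size given above.

How it is judged:
By the outcome, as a careful person would: the job done as asked, in the order asked, and still so for the second after the job is handed in, while the arm keeps its last pose, push and grip.
It also fails if it takes over 58 s, if anything falls off the work surface, if the arm or the gripper's body presses on something with over 40 N, if the wrist force passes 120 N, or if a joint passes its speed limit or range.

## Working session

There is one attempt and no reset: what is moved stays moved. The work goes in short steps, each a Python script; the robot and the scene stay as the last script left them, time stands still between calls to the robot, and variables do not carry over. Pictures are saved under pics/ and viewed, at most 10 in all, crops included, and the job is handed in when it is done.

```bash
mkdir -p pics; python3 - <<'E'
from workcell import env
import cv2
for n in ("top","side"):
    p=env.grab_frame(n); cv2.imwrite(f"pics/{n}0.png",p["image"])
    print(n,p["fx"],p["fy"],p["cx"],p["cy"],p["position"],p["orientation"],[k for k in p])
    for t in ("carousel","drive_unit","speed_knob","knob_grip","plunger_grip","plunger","seat_hole"):
        try: print(t,[(round(d["score"],2),[round(float(v),3) for v in d["xyz"]]) for d in env.search_frame(p,t)][:4])
        except Exception as e: print(t,repr(e))
print(env.read_state())
E
```

```text
top 414.5575604609009 414.5575604609009 268.63611848163714 208.72606729607284 [ 0.37745273 -0.00137274  1.31370374] [ 10.73283611   1.44547233 -91.19143148] ['image', 'fx', 'fy', 'cx', 'cy', 'position', 'orientation', 'shot']
carousel [(0.85, [0.574, 0.188, 0.061])]
drive_unit [(0.63, [0.568, -0.165, 0.053]), (0.58, [0.717, -0.33, 0.046]), (0.55, [0.375, -0.174, 0.043])]
speed_knob [(0.66, [0.368, -0.177, 0.052]), (0.63, [0.565, -0.17, 0.062])]
knob_grip [(0.68, [0.564, -0.171, 0.064]), (0.6, [0.717, -0.33, 0.05])]
plunger_grip [(0.51, [0.478, 0.178, 0.154])]
plunger [(0.39, [0.63, -0.464, 0.102])]
seat_hole [(0.97, [0.571, 0.19, 0.065])]
side 404.4435023232983 404.4435023232983 282.86178693247757 212.34598348479685 [0.4110789  0.82657018 0.98537866] [ 4.37144780e+01  1.15836562e-01 -1.66191217e+02] ['image', 'fx', 'fy', 'cx', 'cy', 'position', 'orientation', 'shot']
carousel [(0.69, [0.566, 0.211, 0.062]), (0.5, [0.571, -0.141, 0.053])]
drive_unit [(0.8, [0.377, -0.161, 0.042]), (0.7, [0.572, -0.143, 0.058]), (0.68, [0.723, -0.311, 0.041])]
speed_knob [(0.75, [0.559, -0.166, 0.076])
[... 255 characters left out ...]
, 0.057])]
{'clock': 0.8, 'joint_positions': array([-5.77212405e+01,  2.20397118e+01,  4.53819694e-01, -2.15587242e-03,
       -6.84121931e+01, -1.48178394e+01]), 'qvel': array([-0.00585628,  0.08422731,  0.04048842,  0.03581966, -0.00051506,
        0.06210261]), 'joint_torque': array([ 3.92686625e-04, -3.90409970e+01,  1.87612814e+01,  4.22420651e+00,
        1.54339633e-02, -3.12045165e-05]), 'position': array([ 0.18757428, -0.59616434,  0.19907341]), 'tool_rot': array([-1.79998662e+02,  2.42772542e-03, -1.62539873e+02]), 'force': array([ 0.12344036, -0.24441928,  0.24689814]), 'wrist_torque': array([0.03545814, 0.01563698, 0.03471943]), 'finger_force': 0.0, 'opening': 1.0009926323070155}
```

View pics/top0.png

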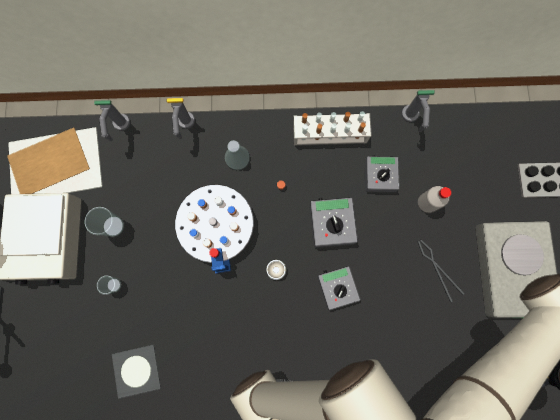

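View pics/side0.png

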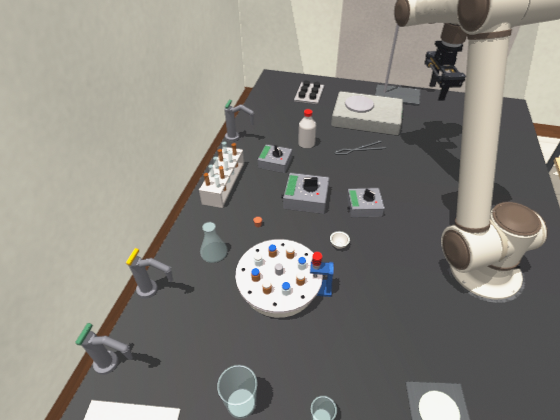

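```bash
cat > h.py <<'E'
from workcell import env
import numpy as np, cv2
from scipy.spatial.transform import Rotation as R
def ray(p,uv):
    u,v=uv; x=(u-p["cx"])/p["fx"]; y=(v-p["cy"])/p["fy"]
    if p.get("fish"):
        r=np.hypot(x,y); s=np.sin(r)/max(r,1e-9); d=np.array([x*s,-y*s,-np.cos(r)])
    else: d=np.array([x,-y,-1.])
    return R.from_euler("xyz",p["orientation"],degrees=True).apply(d)
def at_z(p,uv,z):
    d=ray(p,uv); o=np.array(p["position"]); return o+d*(z-o[2])/d[2]
def px(p,X):
    c=R.from_euler("xyz",p["orientation"],degrees=True).inv().apply(np.array(X)-p["position"])
    x,y,z=c[0],-c[1],-c[2]
    if p.get("fish"):
        r=np.hypot(x,y); t=np.arctan2(r,z); x,y=x/r*t,y/r*t
    else: x,y=x/z,y/z
    return np.array([p["cx"]+p["fx"]*x,p["cy"]+p["fy"]*y])
def grab(n):
    p=env.grab_frame(n); p["fish"]=n=="wrist"; return p
E
python3 - <<'E'
from h import *
env.goto([0.50,-0.17,0.27],[180,0,90]) if env.inverse_kinematics([0.50,-0.17,0.27],[180,0,90]) is not None else print("no")
s=env.read_state(); print(s["clock"],s["joint_positions"],s["position"],s["tool_rot"])
p=grab("wrist"); print({k:p[k] for k in p if k!="image"})
im=p["image"]; cv2.imwrite("pics/w0.png",cv2.resize(im,(800,600)))
for t in ("drive_unit","knob_grip","plunger_grip"): print(t,[(round(d["score"],2),np.round(d["xyz"],3)) for d in env.search_frame(p,t)][:4])
print(px(p,[0.565,-0.17,0.087]))
E
```

```text
no
0.8 [-5.77212405e+01  2.20397118e+01  4.53819694e-01 -2.15587242e-03
 -6.84121931e+01 -1.48178394e+01] [ 0.18757428 -0.59616434  0.19907341] [-1.79998662e+02  2.42772542e-03 -1.62539873e+02]
{'fx': 325.19226210127806, 'fy': 325.19226210127806, 'cx': 271.28613459580566, 'cy': 211.05451920827846, 'position': array([ 0.11524879, -0.61806527,  0.38641295]), 'orientation': array([-1.60335018e+01,  3.73717564e-02,  1.07457224e+02]), 'shot': 3, 'fish': True}
drive_unit []
knob_grip []
plunger_grip []
[426.47288099 454.35303199]
```

View pics/w0.png

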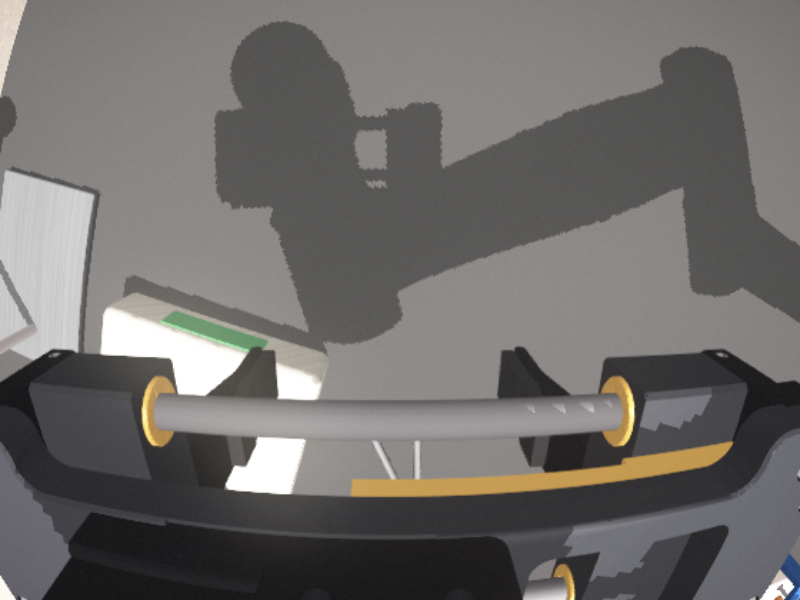

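```bash
python3 - <<'E'
from h import *
k=np.array([0.565,-0.17])
for z in (0.12,0.27):
  for yaw in range(-180,180,30):
    q=env.inverse_kinematics([*k,z],[180,0,yaw]); print(z,yaw,None if q is None else np.round(q))
for yaw in (0,-30,-60,-90,180,-120,-150):
    c,s=np.cos(np.radians(yaw)),np.sin(np.radians(yaw))
    q=env.inverse_kinematics([k[0]-.11*c,k[1]-.11*s,0.27],[180,0,yaw]);print("view",yaw,None if q is None else np.round(q))
p=grab("top"); m=env.trace(p,"drive_unit")
for d in m:
    pts=np.argwhere(d["mask"])[:,::-1].astype(np.float32); print(d["score"],cv2.minAreaRect(pts))
im=p["image"]
a=cv2.resize(im[190:255,300:370],(455*1,422),interpolation=cv2.INTER_CUBIC)
b=cv2.resize(im[235:280,195:240],(340,340),interpolation=cv2.INTER_CUBIC)
o=np.zeros((422,800,3),np.uint8); o[:,:455]=a; o[:340,458:798]=b; cv2.imwrite("pics/c0.png",o)
E
```

```text
0.12 -180 [ -1.  22. -11.  -0. -57. -89.]
0.12 -150 [ -1.  22. -11.   0. -57. -59.]
0.12 -120 [ -1.  22. -11.   0. -57. -29.]
0.12 -90 [ -1.  22. -11.   0. -57.   1.]
0.12 -60 [ -1.  22. -11.   0. -57.  31.]
0.12 -30 [ -1.  22. -11.   0. -57.  61.]
0.12 0 [ -1.  22. -11.   0. -57.  91.]
0.12 30 [ -1.  22. -11.   0. -57. 121.]
0.12 60 [ -1.  22. -11.   0. -57. 151.]
0.12 90 None
0.12 120 [  -1.   22.  -11.   -0.  -57. -149.]
0.12 150 [  -1.   22.  -11.   -0.  -57. -119.]
0.27 -180 [ -1.  16.   2.  -0. -76. -89.]
0.27 -150 [ -1.  16.   2.   0. -76. -59.]
0.27 -120 [ -1.  16.   2.   0. -76. -29.]
0.27 -90 [ -1.  16.   2.   0. -76.   1.]
0.27 -60 [ -1.  16.   2.   0. -76.  31.]
0.27 -30 [ -1.  16.   2.   0. -76.  61.]
0.27 0 [ -1.  16.   2.   0. -76.  91.]
0.27 30 [ -1.  16.   2.   0. -76. 121.]
0.27 60 [ -1.  16.   2.   0. -76. 151.]
0.27 90 None
0.27 120 [  -1.   16.    2.   -0.  -76. -149.]
0.27 150 [  -1.   16.    2.   -0.  -76. -119.]
view 0 [ -1.   6. -11.   0. -73.  91.]
view -30 [  6.   5. -12.   0. -73.  54.]
view -60 [ 10.   9.  -8.   0. -74.  20.]
view -90 [ 10.  14.  -1.   0. -75. -10.]
view 180 [ -1.  27.  19.  -0. -82. -89.]
view -120 [  8.  20.   7.   0. -77. -38.]
view -150 [  4.  25.  15.   0. -80. -64.]
0.67 ((337.3999938964844, 286.70001220703125), (38.263553619384766, 33.203914642333984), 71.56504821777344)
0.64 ((382.0, 173.0), (34.0, 36.0), 0.0)
0.62 ((332.4137268066406, 221.5223388671875), (49.22053146362305, 44.620758056640625), 84.95755004882812)
```

View pics/c0.png

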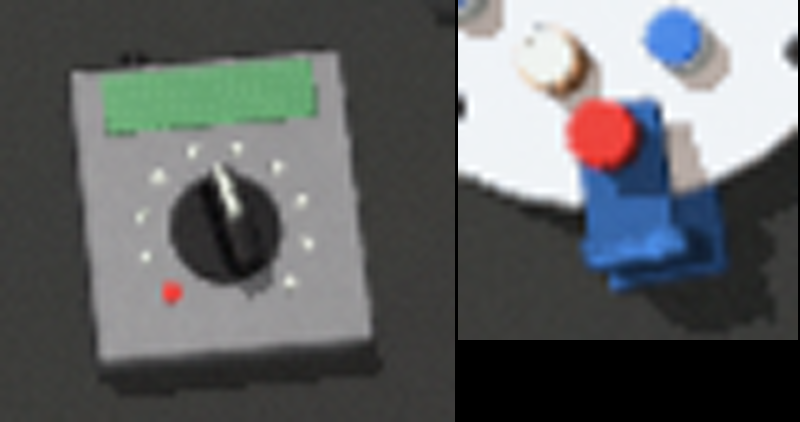

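```bash
python3 - <<'E'
from h import *
p=grab("top")
C=[(75,72),(338,52),(371,338),(100,360)]
P=[at_z(p,(300+x/6.5-.5,190+y/6.49-.5),0.055)[:2] for x,y in C]; print(np.round(P,4))
P=np.array(P); c=P.mean(0); d=(P[0]+P[1]-P[2]-P[3]); print("unit",c,np.degrees(np.arctan2(d[1],d[0])),np.linalg.norm(d)/2)
env.goto([0.30,-0.55,0.30],[180,0,-165])
a=np.radians(-165)
env.goto([0.565-.15*np.cos(a),-0.17-.15*np.sin(a),0.24],[180,0,-165])
print(env.read_state()["clock"])
p=grab("wrist"); np.save("w1.npy",p,allow_pickle=True)
u,v=px(p,[0.565,-0.17,0.087]).astype(int); print(u,v,p["position"],p["orientation"])
for t in ("drive_unit","knob_grip"): print(t,[(round(d["score"],2),np.round(d["xyz"],3)) for d in env.search_frame(p,t)][:4])
x0=max(u-130,0);y0=max(v-100,0); print(x0,y0); c=p["image"][y0:y0+200,x0:x0+260]
cv2.imwrite("pics/w1.png",cv2.resize(c,None,fx=3,fy=3,interpolation=cv2.INTER_CUBIC))
E
```

```text
[[ 0.639  -0.1063]
 [ 0.6454 -0.2315]
 [ 0.5086 -0.2389]
 [ 0.5013 -0.1125]]
unit [ 0.57358397 -0.17229395] 2.82922744559966 0.13741151718767486
3.9417
271 50 [ 0.63622487 -0.15110808  0.4277392 ] [-1.60564146e+01  5.00362390e-02  1.04903175e+02]
drive_unit [(0.76, array([ 0.58 , -0.169,  0.056])), (0.69, array([ 0.729, -0.322,  0.042]))]
knob_grip [(0.94, array([ 0.717, -0.332,  0.047])), (0.67, array([ 0.569, -0.173,  0.065]))]
141 0
```

View pics/w1.png

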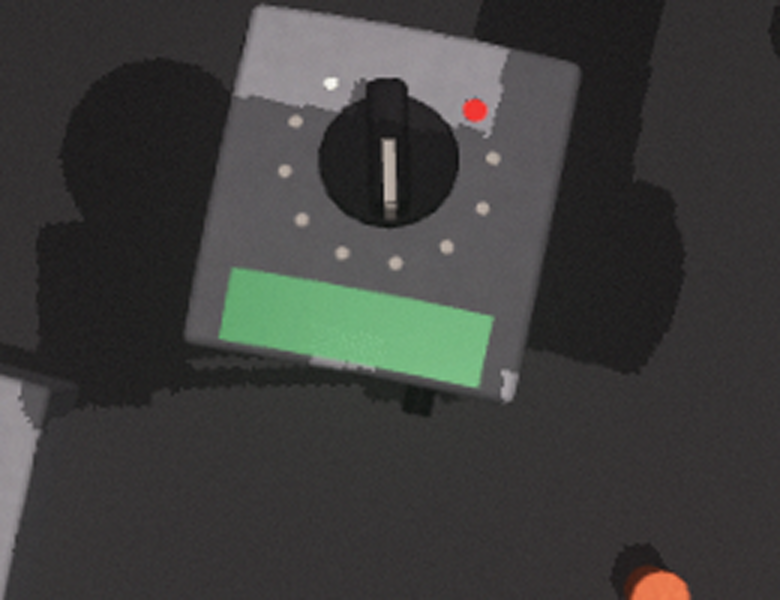

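```bash
python3 - <<'E'
from h import *
p=np.load("w1.npy",allow_pickle=True).item()
f=lambda x,y,z: at_z(p,(141+(x+.5)/3-.5,(y+.5)/3-.5),z)[:2]
P=np.array([f(*c,.055) for c in [(255,5),(580,68),(512,400),(186,338)]]); print(P.round(4))
c=P.mean(0); d=P[2]+P[3]-P[0]-P[1]; print("unit",c,np.linalg.norm(d)/2,np.degrees(np.arctan2(d[1],d[0])))
d=P[1]+P[2]-P[0]-P[3]; print(np.linalg.norm(d)/2, np.degrees(np.arctan2(d[1],d[0]))-90)
print("skirt",f(389,160,.065), "red",f(475,110,.055))
a,b=f(387.5,140,.096),f(390.5,204,.096); d=b-a; print("pointer",a,b,np.degrees(np.arctan2(d[1],d[0])))
s=f(389,160,.065); r=f(475,110,.055)-s; print(np.degrees(np.arctan2(r[1],r[0])))
E
```

```text
[[ 0.5107 -0.2392]
 [ 0.5037 -0.1122]
 [ 0.6386 -0.1035]
 [ 0.6465 -0.2301]]
unit [ 0.57485812 -0.1712553 ] 0.1356777887999899 3.783319693399572
0.12697797629707122 3.3635306306243677
skirt [ 0.56339858 -0.17189759] red [ 0.5330923  -0.14644089]
pointer [ 0.56286186 -0.17243995] [ 0.58445193 -0.16565536] 17.445127395533223
139.97037728345734
```

```bash
python3 - <<'E'
from h import *
k=[0.5631,-0.172]; y0=-162.5
env.gripper_to(0.5)
env.goto([*k,0.16],[180,0,y0])
print(env.move_straight([*k,0.070],rate=0.06,force_limit=10))
s=env.read_state(); print(s["position"],s["force"])
env.gripper_to(0.0,15)
s=env.read_state(); print("grip",s["opening"]*87,s["finger_force"],s["force"],s["wrist_torque"])
t0=s["wrist_torque"][2]
for a in list(range(15,106,15))+list(range(110,132,3)):
    env.goto([*k,0.070],[180,0,y0+a]); s=env.read_state()
    print(a,round(s["tool_rot"][2]-y0,1),np.round(s["wrist_torque"],2),np.round(s["force"],1),round(s["clock"],1))
    if a>=110 and abs(s["wrist_torque"][2]-t0)>0.5: break
p=grab("wrist"); cv2.imwrite("pics/w2.png",p["image"])
E
```

```text
False
[ 0.56341337 -0.17201291  0.07043344] [ 0.10991822  0.30827455 -0.49536342]
grip 13.248588125009029 14.984317123889923 [ 0.18353315 -4.19831637 -0.76045493] [-1.20784518 -0.24664007 -0.02490124]
15 14.8 [-1.37 -0.3   0.05] [ 2.1 -4.3 -0. ] 8.4
30 29.7 [-1.55 -0.21  0.04] [ 1.  -4.4  0. ] 8.8
45 44.6 [-1.55 -0.16 -0.06] [ 0.7 -5.1 -0.4] 9.2
60 59.6 [-1.51 -0.09  0.01] [ 0.2 -5.3  0.3] 9.5
75 74.6 [-1.51  0.06  0.04] [ 0.2 -5.8 -0.4] 9.9
90 89.6 [-1.63  0.05  0.04] [ 0.  -5.1 -0.3] 10.2
105 104.6 [-1.59  0.18  0.04] [-0.2 -4.9 -0.7] 10.6
110 109.6 [-1.72  0.15  0.  ] [ 0.2 -5.5 -0.1] 10.8
113 112.5 [-1.66  0.19  0.04] [ 0.  -5.3  0.4] 11.1
116 115.5 [-1.73  0.18  0.05] [-0.2 -4.9 -0.3] 11.3
119 118.5 [-1.74  0.14 -0.01] [ 0.4 -5.5 -0.4] 11.6
122 121.5 [-1.7   0.22  0.06] [-1.  -5.4  0.5] 11.8
125 124.5 [-1.72  0.2  -0.25] [-0.5 -6.1  0.7] 12.1
128 127.6 [-1.61  0.54 -0.31] [-0.9 -5.4  1.4] 12.3
131 130.7 [-1.41  0.88 -0.43] [-2.8 -5.1  2.9] 12.6
```

```bash
python3 - <<'E'
from h import *
env.gripper_to(0.5)
env.move_straight([0.5631,-0.172,0.20],rate=0.2)
p=grab("top"); X=at_z(p,(213.6,252.1),.152); print("handle top est",X)
a=np.radians(-165); b=np.array([0.563,-0.172])-.15*np.array([np.cos(a),np.sin(a)])
env.goto([*b,0.24],[180,0,-165])
p=grab("wrist"); np.save("w3.npy",p,allow_pickle=True); A=cv2.resize(p["image"][0:150,170:370],(400,300))
env.goto([X[0]-.15*np.cos(a),X[1]-.15*np.sin(a),0.27],[180,0,-165])
p=grab("wrist"); np.save("w4.npy",p,allow_pickle=True); 
u,v=px(p,X).astype(int);x0=max(u-100,0);y0=max(v-75,0); print(u,v,x0,y0)
B=cv2.resize(p["image"][y0:y0+150,x0:x0+200],(400,300))
cv2.imwrite("pics/w4.png",np.vstack([A,B]))
for n in ("wrist","side"):
    p=grab(n); print(n,[(round(d["score"],2),np.round(d["xyz"],4)) for d in env.search_frame(p,"plunger_grip")][:3])
    # red blob near X
    hsv=cv2.cvtColor(p["image"],cv2.COLOR_BGR2HSV); m=((hsv[...,0]<6)|(hsv[...,0]>174))&(hsv[...,1]>150)&(hsv[...,2]>90)
    n_,l,st,ce=cv2.connectedComponentsWithStats(m.astype(np.uint8)); 
    print(px(p,X),[(st[i].tolist(),ce[i].round(1)) for i in range(1,n_) if st[i][4]>30])
print(env.read_state()["clock"])
E
```

```text
handle top est [0.47834171 0.18041725 0.152     ]
271 42 171 0
wrist [(0.78, array([0.483 , 0.1796, 0.1537])), (0.74, array([0.5731, 0.192 , 0.0684]))]
[271.80079142  42.20598766] [([260, 32, 28, 25, 534], array([273.4,  44.4]))]
side [(0.3, array([ 0.6405, -0.4748,  0.1536]))]
[317.8577076  255.09201702] [([304, 109, 8, 7, 45], array([307.3, 111.8])), ([313, 252, 9, 9, 73], array([317. , 256.1]))]
17.9917
```

View pics/w4.png

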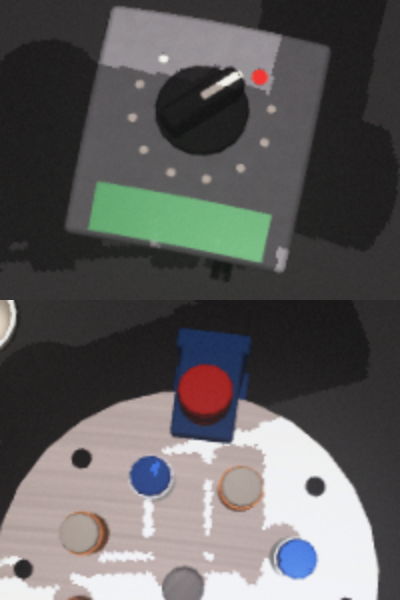

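```bash
python3 - <<'E'
from h import *
p=np.load("w3.npy",allow_pickle=True).item()
f=lambda x,y,z: at_z(p,(170+(x+.5)/2-.5,(y+.5)/2-.5),z)[:2]
d=f(238,75,.096)-f(204,95,.096); print("pointer",np.degrees(np.arctan2(d[1],d[0])))
p=np.load("w4.npy",allow_pickle=True).item()
print("handle",at_z(p,(171+206.5/2-.5,(90)/2-.5),.152), at_z(p,(273.4,44.4),.150))
E
```

```text
pointer 137.71880837335667
handle [0.47998087 0.18292215 0.152     ] [0.4795077  0.18247324 0.15      ]
```

```bash
python3 - <<'E'
from h import *
k=[0.4795,0.182]
env.gripper_to(0.65)
env.goto([*k,0.20],[180,0,-165])
print(env.move_straight([*k,0.118],rate=0.06,force_limit=6))
s=env.read_state(); print(s["position"],s["force"])
env.gripper_to(0.0,50)
s=env.read_state(); print("grip",s["opening"]*87,s["finger_force"],s["force"],s["position"]); z0=s["position"][2]
for dz in (.005,.010,.015,.018,.019,.020,.021,.022,.023,.024,.025):
    env.move_straight([*k,0.118+dz],rate=0.03); env.dwell(0.15); s=env.read_state()
    print(dz,round((s["position"][2]-z0)*1e3,2),np.round(s["force"],1),round(s["clock"],1))
    if s["force"][2]<-22: break
E
```

```text
False
[0.47974202 0.18217951 0.11840521] [ 0.55683876 -0.30275229  0.41513489]
grip 24.363592610295974 49.99999523162842 [ 0.31709397 -1.83576903  0.26342027] [0.4795522  0.18173765 0.1180421 ]
0.005 4.61 [ 3.1 -2.7 -5.1] 21.9
0.01 9.72 [ 3.8 -2.9 -5.8] 22.4
0.015 14.48 [ 4.8 -3.2 -8.2] 22.9
0.018 17.31 [ 4.6 -2.8 -8.1] 23.2
0.019 18.23 [ 4.4 -2.7 -8.8] 23.6
0.02 19.19 [ 5.2 -2.4 -8.1] 24.1
0.021 20.08 [ 5.3 -2.6 -9.1] 24.4
0.022 20.18 [  6.9  -3.3 -14. ] 24.9
0.023 20.23 [  9.9  -1.9 -18.5] 25.2
0.024 20.3 [ 10.1  -1.7 -22.7] 25.6
```

```bash
python3 - <<'E'
from h import *
env.dwell(1.0); s=env.read_state(); print(s["position"],s["force"],s["opening"]*87,s["finger_force"],s["clock"])
p=grab("side"); cv2.imwrite("pics/s5.png",cv2.resize(p["image"][120:330,200:460],None,fx=3,fy=2.8,interpolation=cv2.INTER_CUBIC))
E
```

```text
[0.47919587 0.1817824  0.13832631] [ 11.66992398  -2.28941139 -22.0922612 ] 24.099944756286202 49.991058111190796 26.65
```

View pics/s5.png

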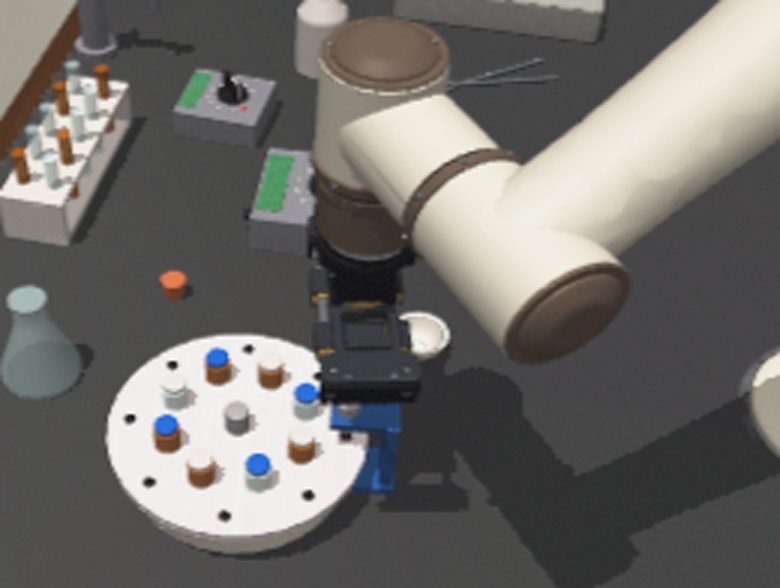

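The gripper is holding the handle above the blue bracket (around 365,390). The collar is lifted, everything else is in place, and the pull is steady against the stop.

```bash
python3 -c "
from workcell import env
print(env.close_job())"
```

```text
the job is handed in; nothing more can be done
None
```

I turned the speed knob anticlockwise to its off stop, then pulled the plunger up about 20 mm to its upper stop; the gripper was still holding it there, steady, when I handed the job in at about 27 s.

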